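# Lid the jar and index the photo turntable

## Robot

A 6-joint arm with a two-finger parallel gripper is mounted at the origin on the work surface. World frame = base frame: x ahead of the robot, y to its left, z up, the work surface at z = 0. Lengths are in m, angles in rad, forces in N, time in s.
With the tool pointing down it reaches from about 0.25 to 0.85 m from the base axis. Payload 12.5 kg.
Tool frame: the origin (TCP) lies at the centre of the arm's flange, where the gripper is bolted on; the fingertips stand 186 mm ahead of it and the grasp point (between the pads) lies 167 mm ahead of it (tcp_to_tips is the distance from the TCP to the fingertips, in m); z points along the fingers, y is the line along which they close (so a half turn about z gives the same grasp; the last joint's range is limited). The gripper opens to 93 mm and grips with 3 to 60 N. Pads are 15 mm wide; open, the fingers measure 128 mm over their backs; the gripper's body (75 mm by 188 mm) begins 65 mm behind the grasp point.
Start: joints at [1.115, 0.351, 1.652, -0, 1.139, -0.085], TCP at [0.199, 0.513, 0.405] pointing down, gripper open.
Joint ranges: [-2.75, 2.75], [-0.79, 2.1], [0.01, 2.65], [-1.57, 4.71], [0.07, 3.14], [-2.87, 2.87]. Speed limits (rad/s): [2.22, 2.22, 2.79, 3.14, 3.14, 3.14].

## Interface

Orientations are given as a unit quaternion [x, y, z, w].
In Python, from plant import * gives the robot as it stands.
- The arm moves only by the tool jog_arm, never from a script. Its argument "series" is a list that holds one entry, the list of rows, each a list of 5 numbers: the opening, from 0 (shut) to 1 (fully open), then the shift along the tool's x, y, z each as a share of 800 mm, from -1 to 1, then the turn about the tool's z as a share of 1.5 rad, from -1 to 1. A call has 1 to 8 rows; each row is the pose to reach, as a shift and turn from the pose commanded when the call began, along the tool's axes at that moment; what a row does not reach only later rows make up. A row lasts 1/10 s, in which the tool goes at most 50 mm and 8.59 degrees, less where a joint would pass 70% of its speed; a pose out of reach is approached as far as the arm can. A call with a number of a shift or a turn outside -1 to 1 is refused whole. A call with a gripper value outside its range is refused whole. The fingers move at their own pace and stop on an object; "grip_force" is the grip in N (left out, the last holds). Time passes only in rows, so rows that repeat a pose let the fingers close. It gives the time, the measured TCP pose, the force, the opening and the grip force at its end, in the units of the state.
- sense(): the state, without advancing time (a new reading comes with each control period).
- read_camera(name): name is "side" or "top"; returns (picture, depth): 480x640x3 uint8, red, green, blue; 480x640 float32, m along the optical axis (not along the pixel's ray), 0 where there is no reading.
- camera_info(name): a dict with "K" (3x3 intrinsics, pixels), "D" ([k1, k2, p1, p2, k3] as OpenCV has them; the pictures are not rectified), "R" (3x3) and "t" (3): a world point X has camera coordinates R X + t. Camera axes: x right, y down, z forward; pixel columns grow to the right and rows downward; lengths in m; the calibration is good to about 2 mm. A picture is of the moment at which its call begins. camera_info takes no time and is no camera call.
- hand_in(): hands the job in; it is judged then, once.
Trained networks look in the newest picture that a camera, given by its name, has taken for a name from the list of things; names that differ only in an ending like _2 or _b are one class to them, and where a whole thing is asked for, a point or a joint stands for the part that bears it (a point fixed in the world has none). Each returns a list of dicts, best first, with "score" (0 to 1); they miss things now and then, are a little off and sometimes report something else, mostly with a low value. They report only what shows in the picture. A call takes as long as a camera call. They do not tell look-alikes from the thing itself.
- boxes_of(camera, thing): "bbox" ([centre column, centre row, width, height] in pixels, round what is visible of it).
- regions_of(camera, thing): "pixels" (480x640 bool, what is visible of it) and "bbox" ([centre column, centre row, width, height] in pixels, round what is visible of it).
- mark_of(camera, thing): "position" ([column, row] in pixels: a listed point, or the origin of a listed thing).
The state is a dict: "time": time; "qpos": joint angles; "joint_vel": joint speeds; "tau": joint torques, N m; "eef_pos": TCP position; "tool_rot": TCP orientation; "contact_force": force on the tool from outside, world axes, zero at the start; "torque": the same for the moment, N m; "finger_gap": opening from 0.0 (shut) to 1.0 (fully open); "finger_force": force on a finger pad.
Only numpy, scipy, OpenCV 4.12 (cv2) and the standard library are available. Lean on these libraries where they do the work, as an engineer would, in place of code of your own. Each camera call takes 0.05 s, during which the arm holds its last target. There are 200 camera calls.

## Task

Get the jar on the photo turntable ready for its next picture: first put on the jar the lid that belongs to it and let go of it, then turn the turntable clockwise (seen from above), on past its first click, until the white background card stands at the pointer on the side away from the camera and the table has dropped into its click stop there. The exact stop is not marked and can lie up to 12 degrees to either side of the pointer, so feel for it, and leave the table resting in it by itself with the lidded jar still upright in the middle; leave the other lid, the square canister and the mug where they are.

Things in the scene. Friction and masses are not known exactly. Their poses are not given: they have to be found in the camera images.
- base: Fixed base of the turntable, grey disc foot 244 mm across. Origin on the turning axis at desk level. Its -x axis points to the pointer (mark); on its +x side an arm carries a compact camera (94 mm wide, top 126 mm above the desk, 200 to 240 mm from the axis).
- mark (a point): Top of the pointer, a small dark upright nose of the base, 150 mm from the turning axis, its top 50 mm above the desk, across from the camera.
- plate_mid (a point): Point on the turning axis at the top face of the round white plate (260 mm across, 8 mm thick, top face 52 mm above the desk). The jar stands here.
- turntable (a joint): Plate angle, rad, growing anticlockwise from above; 0 = card exactly at the pointer. Starts at +1.36 to +1.78; range -2.1 to +2.1. Click stops every 1.047 rad (60 degrees): the wanted one lies anywhere from -0.20 to +0.20; the next, 1.047 higher, is pushed through on the way. Between stops the plate stays where it is left (bearing friction 0.12 Nm, 1 to 1.5 N at a post).
- click (a joint): Rise of the spring plunger hidden under the plate, m: about 0.0005 riding on the flat rim, about 0.0038 fully in a notch; over 0.0022 counts as clicked. Let go, the plate is drawn home only from within about 0.04 rad of the notch. Pushing on out of a notch takes 5 to 15 N at a post.
- post_a (a point): Top centre of one of two equal upright aluminium grip posts fixed on the plate, 16 mm diameter, 60 mm tall (52 to 112 mm above the desk), 110 mm from the axis; at angle 0 it lies at x +38, y -103 mm in the base frame. The plate is turned by pushing or gripping a post.
- post_b (a point): Top centre of the other, equal grip post; at 0 it lies at x +38, y +103 mm in the base frame.
- card (a point): Middle of the top edge of the white upright background card fixed on the plate: 100 mm wide (tangentially), 6 mm thick, 110 mm high, top 162 mm above the desk, 113 mm from the turning axis.
- jar: Loose round white ceramic jar, open at the top, 80 mm across, 75 mm tall, wall 4 mm (mouth 72 mm), about 0.35 kg, standing about in the middle of the plate. Origin at the centre of its underside, z up.
- round_lid: Loose round wooden lid of the jar, 90 g, plug down on the desk: disc 86 mm across, 8 mm thick, over a plug 67 mm across, 8 mm high; upright round knob on top, 24 mm across, 30 mm tall (disc top 16, knob top 46 mm above the origin). Origin: centre of the plug's underside, z up; seated, 67 mm above the jar's origin. Which lid lies nearer the robot varies.
- square_lid: Loose square wooden lid, 84 mm square with the same knob; belongs to the square canister, not to be used. Origin at the centre of its underside.
- canister: Loose square white ceramic canister, open at the top, 80 mm square, 90 mm tall; bystander. Origin at the centre of its underside.
- mug: White mug, 80 mm across, 90 mm tall; bystander. Origin at the centre of its underside.
There are look-alikes about, which are no part of the job. What is shaped like the round_lid but orange or red is not meant.

How it is judged:
On the way, in this order (a step that is already met when the one before it is completed fails the run):
1. the round lid is seated on the jar and let go (z of round_lid in the frame of jar between 0.062 and 0.071 m and horizontal distance between round_lid and jar below 0.006 m and angle between round_lid's own z axis and vertical below 0.07 rad and contact force between the fingers and round_lid below 0.2 N), for 0.2 s.
2. the card is at the pointer's click stop (value of joint turntable between -0.33 and 0.33 rad and value of joint click above 0.0022 m and velocity of joint turntable between -0.05 and 0.05 rad/s), for 0.2 s.
At the end, for the whole second after the job is handed in: Round lid home on the jar (6 mm, 4 degrees); jar upright within 25 mm of the plate middle; turntable at rest in the click stop at the pointer (angle within 0.33 rad of 0, plunger in by over 2.2 mm); other lid, canister and mug within 30 mm of their starts (all of step 2 and z of round_lid in the frame of jar between 0.062 and 0.071 m and horizontal distance between round_lid and jar below 0.006 m and angle between each of round_lid, jar's own z axis and vertical below 0.07 rad and horizontal distance between jar and plate_mid below 0.025 m and height (world z) of jar above 0.048 m and linear speed of jar below 0.02 m/s and distance of each of canister, mug, square_lid from where it was at the start of the episode below 0.03 m); the robot touches nothing.
It fails at once if the open square canister is knocked over or pushed more than 30 mm (distance of canister from where it was at the start of the episode above 0.03 m or angle between canister's own z axis and vertical above 0.4 rad).
It fails at once if the mug is knocked over or pushed more than 30 mm (distance of mug from where it was at the start of the episode above 0.03 m or angle between mug's own z axis and vertical above 0.4 rad).
It fails at once if the square lid is knocked over or pushed more than 30 mm (distance of square_lid from where it was at the start of the episode above 0.03 m or angle between square_lid's own z axis and vertical above 0.4 rad).
It fails at once if the jar is tipped (angle between jar's own z axis and vertical above 0.35 rad).
It also fails if it takes over 69 s, if anything falls off the work surface, if the arm or the gripper's body presses on something with over 40 N, if the wrist force passes 120 N, or if a joint passes its speed limit or range.

## Working session

There is one attempt and no reset: what is moved stays moved. The work goes in short steps, Python scripts to look and compute and a tool call to move; the robot and the scene stay as the last step left them, time stands still between calls to the robot, and variables do not carry over. Pictures are saved under pics/ and viewed, at most 10 in all, crops included, and the job is handed in when it is done.

Besides the shell and the picture viewer there is one more tool, called as a command line: name --argument value ..., lists and objects as JSON in quotes. jog_arm: Moves the arm, as the interface text tells. Its arguments: {"type":"object","properties":{"series":{"type":"array"},"grip_force":{"type":"number"}},"required":["series"]}

```bash
mkdir -p pics; ls; cat > h.py <<'E'
from plant import *
import numpy as np, cv2
def ray(cam,px):
    c=camera_info(cam);R=np.array(c["R"]);t=np.array(c["t"])
    u=cv2.undistortPoints(np.array([[px]],float),np.array(c["K"]),np.array(c["D"]))[0,0]
    return -R.T@t, R.T@np.array([u[0],u[1],1.0])
def at_z(cam,px,z):
    o,d=ray(cam,px); return o+d*(z-o[2])/d[2]
def proj(cam,P):
    c=camera_info(cam)
    return cv2.projectPoints(np.array(P,float).reshape(-1,1,3),cv2.Rodrigues(np.array(c["R"]))[0],np.array(c["t"],float),np.array(c["K"]),np.array(c["D"]))[0][:,0]
def cloud(cam,depth,mask):
    r,c=np.nonzero(mask&(depth>0)); k=camera_info(cam);R=np.array(k["R"]);t=np.array(k["t"])
    u=cv2.undistortPoints(np.stack([c,r],1).astype(float)[:,None],np.array(k["K"]),np.array(k["D"]))[:,0]
    d=depth[r,c][:,None]
    return (np.hstack([u*d,d])-t)@R
E
python3 - <<'E'
from h import *
np.set_printoptions(precision=4,suppress=True)
for n in("top","side"):
    p,d=read_camera(n);cv2.imwrite(f"pics/{n}0.png",p[:,:,::-1])
    np.save(f"pics/{n}0d.npy",d)
    for th in("base","mark","plate_mid","post_a","post_b","card","jar","round_lid","square_lid","canister","mug"):
        print(n,th,[(np.round(m["position"],1),round(m["score"],2)) for m in mark_of(n,th)[:4]])
print(sense())
E
```

```text
pics
top base [(array([280.2, 214.4]), 0.86)]
top mark [(array([261. , 272.4]), 0.67)]
top plate_mid [(array([277.9, 213.8]), 0.88)]
top post_a [(array([280.5, 158.6]), 0.72), (array([243.2, 245.3]), 0.56)]
top post_b [(array([280.5, 158.6]), 0.72), (array([243.2, 245.3]), 0.56)]
top card [(array([321.3, 228.8]), 0.88), (array([275. , 214.7]), 0.62), (array([429.5, 192.7]), 0.44)]
top jar [(array([277.3, 216.7]), 0.83)]
top round_lid [(array([388. , 292.6]), 0.96), (array([472.2, 318.9]), 0.87), (array([441.7, 255.1]), 0.75), (array([479.8, 204.6]), 0.68)]
top square_lid [(array([431.8, 194.8]), 0.86)]
top canister [(array([177.4, 286.6]), 0.59)]
top mug [(array([159.6, 196.2]), 0.92)]
side base [(array([317.9, 224. ]), 0.63)]
side mark [(array([258. , 235.9]), 0.76)]
side plate_mid [(array([315. , 214.8]), 0.93), (array([317.7, 214.7]), 0.65)]
side post_a [(array([350.9, 172.7]), 0.7), (array([270.2, 196.1]), 0.63)]
side post_b [(array([350.9, 172.7]), 0.7), (array([270.2, 196.1]), 0.63)]
side card [(array([339.2, 216.8]), 0.75)]
side jar [(array([317.1, 211. ]), 0.77), (array([350.2, 172.2]), 0.17)]
side round_lid [(array([414.5, 359.4]), 0.9), (array([493.6, 348.8]), 0.74), (array([338.8, 344.2]), 0.71), (array([398.6, 432. ]), 0.66)]
side square_lid [(array([453.4, 305.8]), 0.93)]
side canister [(array([200.2, 210.2]), 0.78)]
side mug [(array([255.5, 158.7]), 0.74)]
{'time': 1.2, 'qpos': array([ 1.1154,  0.3507,  1.6518,  0.    ,  1.1391, -0.0846]), 'joint_vel': array([ 0.0008,  0.0013, -0.0013, -0.0002, -0.0006,  0.0003]), 'tau': array([  0.002 , -49.7256, -28.5487,   0.07  ,   0.022 ,   0.    ]), 'eef_pos': array([0.1993, 0.5126, 0.4047]), 'tool_rot': array([0.1843, 0.9829, 0.    , 0.    ]), 'contact_force': array([ 0.4009,  0.4882, -0.5054]), 'torque': array([-0.0403,  0.0465, -0.021 ]), 'finger_force': 0.0, 'finger_gap': 0.9979677982914049}
```

View pics/top0.png

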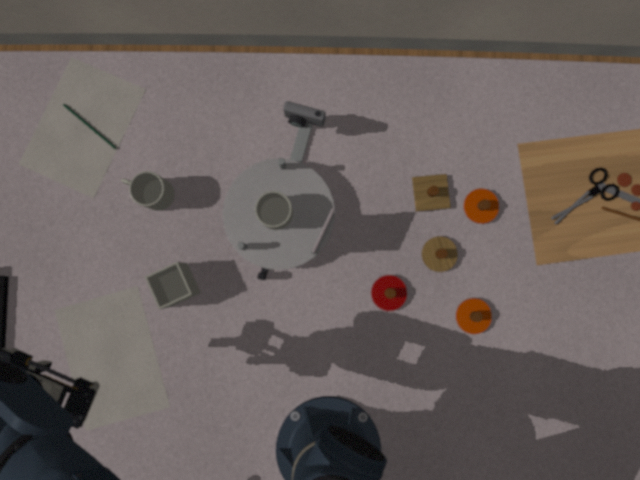

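View pics/side0.png

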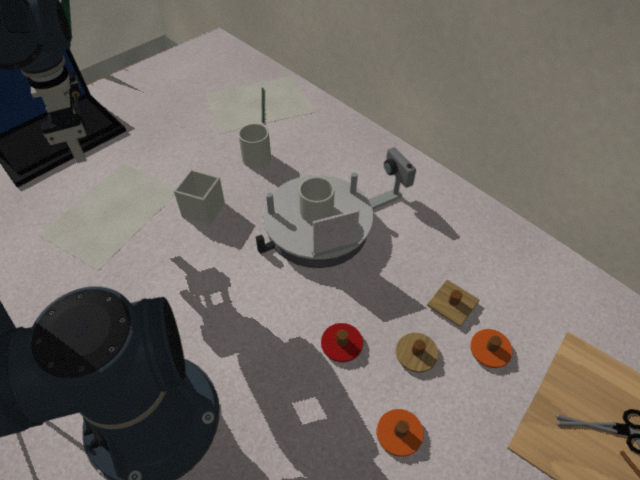

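```bash
python3 - <<'E'
from h import *
np.set_printoptions(precision=4,suppress=True)
for n in("top","side"):
    c=camera_info(n);R=np.array(c["R"]);print(n,"cam at",-R.T@np.array(c["t"]))
t="top"
for n,px,z in [("plate_mid",(277.9,213.8),.052),("base",(280.2,214.4),0),("jar",(277.3,216.7),.052),("mark",(261,272.4),.05),("post",(280.5,158.6),.112),("post2",(243.2,245.3),.112),("card",(321.3,228.8),.162),("sq",(431.8,194.8),0),("can",(177.4,286.6),0),("mug",(159.6,196.2),0)]+[("rl",p,0) for p in((388,292.6),(472.2,318.9),(441.7,255.1),(479.8,204.6))]: print(n,at_z(t,px,z))
s="side"
for n,px,z in [("plate_mid",(315,214.8),.052),("base",(317.9,224),0),("mark",(258,235.9),.05),("post",(350.9,172.7),.112),("post2",(270.2,196.1),.112),("sq",(453.4,305.8),0),("can",(200.2,210.2),0),("mug",(255.5,158.7),0)]+[("rl",p,0) for p in((414.5,359.4),(493.6,348.8),(338.8,344.2),(398.6,432))]: print(n,at_z(s,px,z))
p=cv2.imread("pics/top0.png");cv2.imwrite("pics/crop0.png",cv2.resize(p[170:370,350:550],(600,600),interpolation=cv2.INTER_CUBIC))
E
```

```text
top cam at [0.4057 0.0248 1.2543]
side cam at [ 0.0223 -0.4283  0.9031]
plate_mid [0.5449 0.1269 0.052 ]
base [0.5496 0.1258 0.    ]
jar [0.5382 0.1281 0.052 ]
mark [0.4093 0.1625 0.05  ]
post [0.6608 0.1193 0.112 ]
post2 [0.4674 0.1959 0.112 ]
card [0.5024 0.026  0.162 ]
sq [ 0.6047 -0.2396  0.    ]
can [0.3714 0.3676 0.    ]
mug [0.5885 0.4194 0.    ]
rl [ 0.3672 -0.1359  0.    ]
rl [ 0.308  -0.3384  0.    ]
rl [ 0.4591 -0.2641  0.    ]
rl [ 0.5833 -0.3567  0.    ]
plate_mid [0.5368 0.1253 0.052 ]
base [0.553  0.1323 0.    ]
mark [0.4001 0.1678 0.05  ]
post [0.6524 0.1257 0.112 ]
post2 [0.4651 0.196  0.112 ]
sq [ 0.6092 -0.2386  0.    ]
can [0.368  0.3669 0.    ]
mug [0.5889 0.4218 0.    ]
rl [ 0.4507 -0.2611  0.    ]
rl [ 0.5876 -0.3601  0.    ]
rl [ 0.3636 -0.1322  0.    ]
rl [ 0.3181 -0.3354  0.    ]
```

View crop.

The top view shows five lid-like things: red at (389,292), orange at (475,316) and (482,206), a square wooden one at (433,193), and a plain wooden round one at (440,254). The side view shows the same set, with the wooden round lid at (417,352). By the description I choose the wooden round lid at (440,254) and check it in a crop.

View pics/crop0.png

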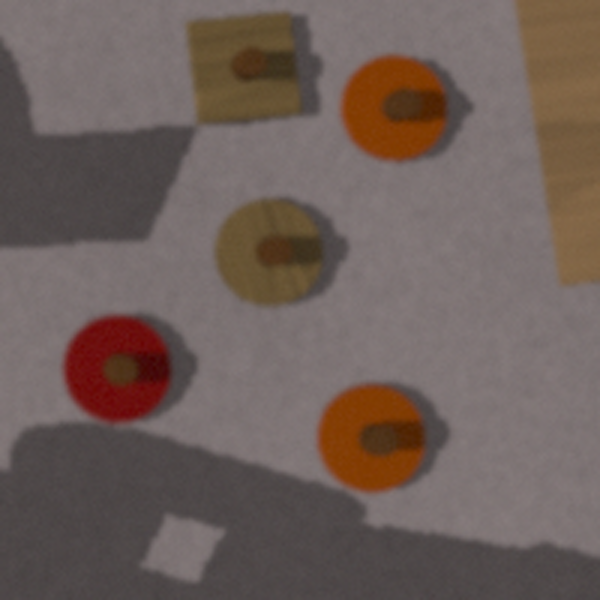

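```bash
python3 - <<'E'
from h import *
from scipy.optimize import least_squares
np.set_printoptions(precision=4,suppress=True)
def circ(P):
    f=lambda q:np.hypot(P[:,0]-q[0],P[:,1]-q[1])-q[2]
    r=least_squares(f,[*P.mean(0)[:2],.04],loss="soft_l1",f_scale=.002);return r.x
for n in("top","side"):
    d=np.load(f"pics/{n}0d.npy");C=cloud(n,d,d>0)
    def sel(x,y,r,z0,z1):
        return C[(np.hypot(C[:,0]-x,C[:,1]-y)<r)&(C[:,2]>z0)&(C[:,2]<z1)]
    desk=sel(.45,-.05,.05,-.05,.05);print(n,"desk z",np.median(desk[:,2]))
    k=sel(.457,-.262,.06,.035,.06);print("knob",k.shape,k.mean(0),k[:,:2].min(0),k[:,:2].max(0))
    k=sel(.457,-.262,.06,.010,.022);print("disc",k.shape,k.mean(0),k[:,:2].min(0),k[:,:2].max(0),circ(cv2.convexHull(k[:,:2].astype(np.float32))[:,0]))
    k=sel(.54,.127,.06,.118,.14);print("jar rim",k.shape,k.mean(0),circ(k))
    k=sel(.54,.127,.15,.045,.058);print("plate",k.shape,cv2.minEnclosingCircle(k[:,:2].astype(np.float32)),np.median(k[:,2]))
    for nm,x,y in(("p1",.656,.122),("p2",.466,.196)):
        k=sel(x,y,.03,.09,.13);print(nm,k.shape,k.mean(0) if len(k) else 0)
    k=sel(.54,.127,.14,.145,.18);print("card",k.shape,k.mean(0),cv2.minAreaRect(k[:,:2].astype(np.float32)))
    k=sel(.405,.165,.04,.03,.06);print("mark",k.shape,k.mean(0) if len(k) else 0)
    k=sel(.607,-.239,.07,.035,.06);print("sqknob",k.mean(0))
    k=sel(.37,.367,.08,.08,.1);print("can",k.mean(0),cv2.minAreaRect(k[:,:2].astype(np.float32)))
    k=sel(.72,.1,.12,.08,.15);print("cam",len(k),k.mean(0),k.min(0),k.max(0))
E
```

```text
top desk z 7.967612835785039e-05
knob (91, 3) [ 0.4608 -0.2541  0.0451] [ 0.4504 -0.2662] [ 0.4716 -0.243 ]
disc (910, 3) [ 0.4606 -0.2542  0.0157] [ 0.4183 -0.2978] [ 0.5019 -0.213 ] [ 0.461  -0.2549  0.0425]
jar rim (239, 3) [0.5472 0.1325 0.1262] [0.5465 0.1323 0.0378]
plate (8535, 3) ((0.5345507860183716, 0.13339954614639282), 0.14334115386009216) 0.05221736468145458
p1 (53, 3) [0.6542 0.1187 0.1087]
p2 (51, 3) [0.4668 0.2021 0.1094]
card (146, 3) [0.5001 0.0233 0.1615] ((0.49969735741615295, 0.023630209267139435), (0.006140998564660549, 0.09961944818496704), 66.04743957519531)
mark (268, 3) [0.4249 0.159  0.0514]
sqknob [ 0.6079 -0.2334  0.0451]
can [0.3768 0.3663 0.0889] ((0.3776096999645233, 0.3653053343296051), (0.0811038464307785, 0.08306685090065002), 26.177371978759766)
cam 838 [0.7521 0.0758 0.1167] [0.6478 0.0248 0.0804] [0.7892 0.1271 0.1339]
side desk z -0.00024323170406883552
knob (122, 3) [ 0.4588 -0.2561  0.0439] [ 0.4486 -0.267 ] [ 0.4716 -0.2446]
disc (1176, 3) [ 0.4574 -0.2576  0.0155] [ 0.418  -0.2987] [ 0.5033 -0.2133] [ 0.4606 -0.256   0.0428]
jar rim (295, 3) [0.5456 0.1306 0.1241] [0.5462 0.1309 0.0379]
plate (4281, 3) ((0.5334087014198303, 0.1277688890695572), 0.14231057465076447) 0.05169015289236201
p1 (68, 3) [0.6534 0.1159 0.1049]
p2 (69, 3) [0.4652 0.2    0.1052]
card (345, 3) [0.4983 0.0218 0.1558] ((0.499853253364563, 0.02283506467938423), (0.011415635235607624, 0.10002939403057098), 65.36927795410156)
mark (258, 3) [0.4203 0.158  0.049 ]
sqknob [ 0.6058 -0.2363  0.0435]
can [0.3735 0.3637 0.0861] ((0.3761441111564636, 0.3638352155685425), (0.0848088264465332, 0.0843910276889801), 25.43282699584961)
cam 807 [0.7431 0.0692 0.1098] [0.6468 0.0212 0.0803] [0.7866 0.1259 0.1299]
```

The crop confirms it: a plain wood disc with a round knob at its centre (crop (270,250)), beside the red and orange look-alikes and the square lid.

```bash
cat >> h.py <<'E'
from scipy.spatial.transform import Rotation as Ro
def yaw(): 
    y=Ro.from_quat(sense()["tool_rot"]).as_matrix()[:,1]; return np.degrees(np.arctan2(y[1],y[0]))
def go(x,y,z,th=None):
    "shares for TCP target; th = world angle of closing line, deg"
    s=sense();R=Ro.from_quat(s["tool_rot"]).as_matrix()
    v=R.T@(np.array([x,y,z])-s["eef_pos"])/.8
    t=0 if th is None else -np.radians((th-yaw()+90)%180-90)/1.5
    print("shares",np.round(v,4),"turn",round(t,4),"q6",s["qpos"][5].round(2),"yaw",yaw().round(1))
E
python3 -c "
from h import *
go(.4609,-.2553,.36,40)"
```

```text
shares [-0.6527 -0.7761  0.0559] turn 0.3346 q6 -0.08 yaw 68.8
```

jog_arm --series '[[[0.7,-0.653,-0.776,0.056,0.335],[0.7,-0.653,-0.776,0.056,0.335],[0.7,-0.653,-0.776,0.056,0.335],[0.7,-0.653,-0.776,0.056,0.335],[0.7,-0.653,-0.776,0.056,0.335],[0.7,-0.653,-0.776,0.056,0.335],[0.7,-0.653,-0.776,0.056,0.335],[0.7,-0.653,-0.776,0.056,0.335]]]' --grip_force 15

```text
time: 2.0
eef_pos: [0.3283, 0.1328, 0.3829]
tool_rot: [0.423, 0.906, 0.0, 0.0]
contact_force: [1.2, 0.8, 0.2]
finger_gap: 0.699
finger_force: 0.0
```

```bash
python3 -c "
from h import *
print(sense()['eef_pos'],sense()['time']);go(.4609,-.2553,.36,40)"
```

```text
[0.32827285 0.13277207 0.38291358] 2.0
shares [-0.4782 -0.1848  0.0287] turn -0.0001 q6 -0.45 yaw 40.0
```

jog_arm --series '[[[0.7,-0.478,-0.185,0.029,0],[0.7,-0.478,-0.185,0.029,0],[0.7,-0.478,-0.185,0.029,0],[0.7,-0.478,-0.185,0.029,0],[0.7,-0.478,-0.185,0.029,0],[0.7,-0.478,-0.185,0.029,0],[0.7,-0.478,-0.185,0.029,0],[0.7,-0.478,-0.185,0.029,0]]]'

```text
time: 2.8
eef_pos: [0.4572, -0.2457, 0.36]
tool_rot: [0.423, 0.906, 0.0, 0.0]
contact_force: [-0.0, -0.3, 0.9]
finger_gap: 0.699
finger_force: 0.0
```

```bash
python3 - <<'E'
from h import *
print(sense()['eef_pos'],sense()['contact_force']);go(.4609,-.2553,.208,40)
E
```

```text
[ 0.45717569 -0.24570519  0.36001048] [-0.01073392 -0.32968888  0.90485278]
shares [-0.0121 -0.0042  0.19  ] turn -0.0007 q6 -1.28 yaw 39.9
```

jog_arm --series '[[[0.7,-0.012,-0.004,0,0],[0.7,-0.012,-0.004,0.05,0],[0.7,-0.012,-0.004,0.1,0],[0.7,-0.012,-0.004,0.13,0],[0.7,-0.012,-0.004,0.13,0],[0.7,-0.012,-0.004,0.13,0]]]'

```text
time: 3.4
eef_pos: [0.4609, -0.2526, 0.2568]
tool_rot: [0.423, 0.906, 0.0, 0.0]
contact_force: [-0.2, -0.8, 0.4]
finger_gap: 0.7
finger_force: 0.0
```

```bash
python3 - <<'E'
from h import *
print(sense()['eef_pos']);go(.4609,-.2553,.208,40)
p,d=read_camera("side");cv2.imwrite("pics/side1.png",p[:,:,::-1])
c=cv2.resize(p[250:450,310:530,::-1],(660,600),interpolation=cv2.INTER_CUBIC);cv2.imwrite("pics/side1c.png",c)
E
```

```text
[ 0.46089417 -0.25264024  0.25679787]
shares [-0.0026 -0.0021  0.061 ] turn -0.0002 q6 -1.29 yaw 40.0
```

View pics/side1c.png

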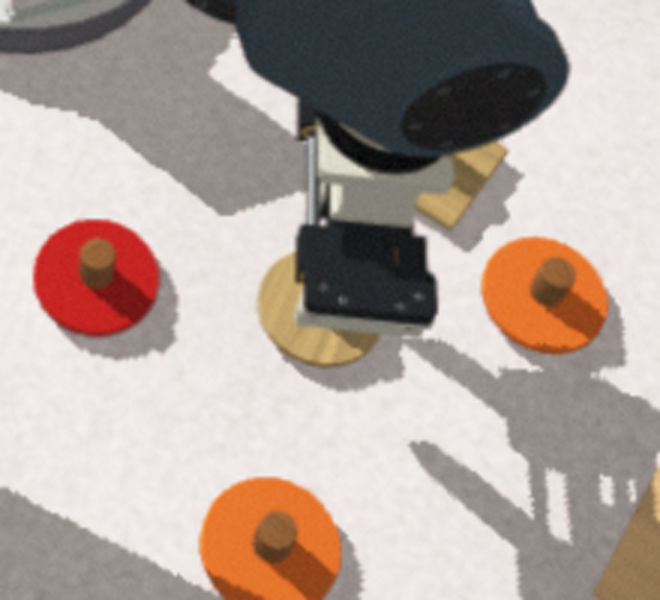

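The gripper stands over the wooden lid (crop (320,310)), with the fingers clear of its neighbours; I descend and grip.

jog_arm --series '[[[0.7,-0.0026,-0.002,0.03,0],[0.7,-0.0026,-0.002,0.06,0],[0.7,-0.0026,-0.002,0.06,0],[0,-0.0026,-0.002,0.06,0],[0,-0.0026,-0.002,0.06,0],[0,-0.0026,-0.002,0.06,0],[0,-0.0026,-0.002,0.06,0],[0,-0.0026,-0.002,0.06,0]]]'

```text
time: 4.25
eef_pos: [0.4608, -0.2555, 0.2085]
tool_rot: [0.423, 0.906, -0.0, 0.0]
contact_force: [-0.1, -0.1, 1.0]
finger_gap: 0.319
finger_force: 0.0
```

jog_arm --series '[[[0,0,0,0,0],[0,0,0,0,0],[0,0,0,0,0]]]'

```text
time: 4.55
eef_pos: [0.4608, -0.2555, 0.2083]
tool_rot: [0.423, 0.906, -0.0, 0.0]
contact_force: [-1.0, 0.7, 5.7]
finger_gap: 0.251
finger_force: 15.0
```

```bash
python3 - <<'E'
from h import *
s=sense();print(s['eef_pos'],s['finger_gap'],s['finger_force']);go(.4609,-.2553,.42,40)
E
```

```text
[ 0.46084993 -0.25551696  0.20831157] 0.25131757500748464 15.000443905591965
shares [ 1.000e-04  2.000e-04 -2.646e-01] turn -0.0004 q6 -1.29 yaw 40.0
```

jog_arm --series '[[[0,0,0,-0.05,0],[0,0,0,-0.11,0],[0,0,0,-0.17,0],[0,0,0,-0.23,0],[0,0,0,-0.27,0],[0,0,0,-0.27,0]]]'

```text
time: 5.15
eef_pos: [0.4611, -0.2556, 0.4283]
tool_rot: [0.423, 0.906, -0.001, 0.004]
contact_force: [0.2, 0.0, -0.8]
finger_gap: 0.255
finger_force: 15.0
```

jog_arm --series '[[[0,0.03,0.04,0,0],[0,0.07,0.091,0,0],[0,0.11,0.143,0,0],[0,0.15,0.195,0,0],[0,0.19,0.247,0,0],[0,0.23,0.299,0,0],[0,0.26,0.338,0,0],[0,0.28,0.364,0,0]]]'

```text
time: 5.95
eef_pos: [0.5401, 0.1065, 0.4224]
tool_rot: [0.422, 0.907, -0.0, -0.001]
contact_force: [0.0, -0.2, -1.1]
finger_gap: 0.253
finger_force: 15.0
```

```bash
python3 - <<'E'
from h import *
s=sense();print(s['eef_pos'],s['finger_gap'],s['contact_force']);go(.5464,.1316,.42,40)
E
```

```text
[0.54008277 0.1064575  0.42241032] 0.25329137138134356 [ 0.04784019 -0.18922005 -1.09186443]
shares [0.019  0.0263 0.003 ] turn 0.001 q6 -0.59 yaw 40.1
```

jog_arm --series '[[[0,0.019,0.0263,0,0],[0,0.019,0.0263,0.03,0],[0,0.019,0.0263,0.06,0],[0,0.019,0.0263,0.087,0],[0,0.019,0.0263,0.087,0],[0,0.019,0.0263,0.087,0]]]'

```text
time: 6.55
eef_pos: [0.5464, 0.1284, 0.354]
tool_rot: [0.423, 0.906, -0.0, -0.001]
contact_force: [0.8, 1.1, -0.3]
finger_gap: 0.253
finger_force: 15.0
```

```bash
python3 - <<'E'
from h import *
np.set_printoptions(precision=4,suppress=True)
from scipy.optimize import least_squares
def circ(P,r0):
    f=lambda q:np.hypot(P[:,0]-q[0],P[:,1]-q[1])-r0
    r=least_squares(f,P.mean(0)[:2],loss="soft_l1",f_scale=.002);return r.x
s=sense();print(s['eef_pos'],s['contact_force'])
e=s['eef_pos'];lz=e[2]-.2083;print("lid z expected",lz)
ims=[]
for n in("top","side"):
    p,d=read_camera(n);cv2.imwrite(f"pics/{n}2.png",p[:,:,::-1]);C=cloud(n,d,d>0)
    near=np.hypot(C[:,0]-e[0],C[:,1]-e[1])<.06
    k=C[near&(C[:,2]>lz+.010)&(C[:,2]<lz+.020)]
    print(n,"disc top",len(k),k.mean(0) if len(k) else 0)
    if len(k)>20:
        h=cv2.convexHull(k[:,:2].astype(np.float32))[:,0];print(" hull circ",circ(h,.043), k.min(0),k.max(0), "z std",k[:,2].std())
    for th in("round_lid","jar"):
        print(th,[(np.round(m["bbox"],1),round(m["score"],2)) for m in boxes_of(n,th)[:5]])
    c=proj(n,[[.5464,.1316,.13]])[0].astype(int);print(c)
    q=p[max(0,c[1]-60):c[1]+60,c[0]-65:c[0]+65,::-1];ims.append(cv2.resize(q,(390,360),interpolation=cv2.INTER_CUBIC))
cv2.imwrite("pics/both2.png",np.hstack(ims))
E
```

```text
[0.5464 0.1284 0.354 ] [ 0.7718  1.0781 -0.2733]
lid z expected 0.14571419334346006
top disc top 1 [0.5247 0.1656 0.1605]
round_lid [(array([479.4, 206.4,  32.1,  36.1]), 0.91), (array([474.4, 318.5,  34.5,  36.8]), 0.77), (array([389.4, 292.9,  34.3,  35.1]), 0.71), (array([284.6, 182.2, 102.1, 158.7]), 0.68)]
jar [(array([148.9, 189.5,  50.6,  39.6]), 0.32)]
[272 208]
side disc top 585 [0.5363 0.1156 0.1623]
 hull circ [0.5459 0.1273] [0.5028 0.0839 0.1559] [0.589  0.1656 0.1656] z std 0.0017367637658649933
round_lid [(array([400.1, 433.2,  48.5,  49.1]), 0.94), (array([318.5, 181.5,  42.6,  20.6]), 0.78), (array([340.2, 341.9,  45. ,  39.4]), 0.74), (array([493.2, 346.8,  37.2,  36. ]), 0.57)]
jar [(array([318.1, 204.6,  32.5,  30.1]), 0.79), (array([317.8, 216.3, 110.9,  85.6]), 0.4), (array([254.1, 146.5,  33.5,  43.8]), 0.23)]
[316 187]
```

View pics/both2.png

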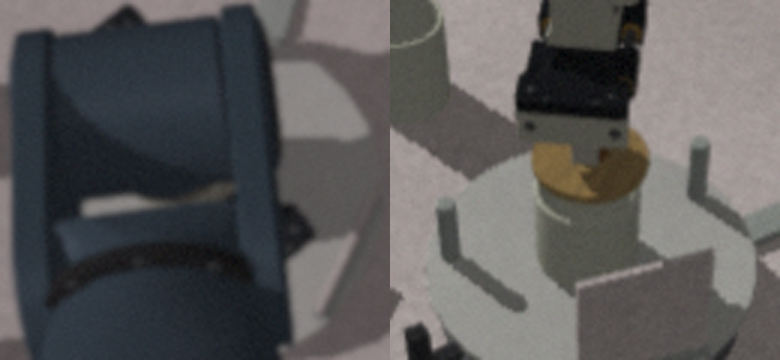

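The side view shows the lid held just above the jar mouth (crop (590,170)), about 3 mm short in y; I correct that and lower it.

```bash
python3 - <<'E'
from h import *
print(sense()['eef_pos'],sense()['time']);go(.5465,.1317,.340,40)
E
```

```text
[0.54652855 0.12840478 0.35518612] 6.85
shares [0.0032 0.0026 0.019 ] turn -0.0005 q6 -0.55 yaw 40.0
```

jog_arm --series '[[[0,0.0032,0.0026,0,0],[0,0.0032,0.0026,0.01,0],[0,0.0032,0.0026,0.019,0],[0,0.0032,0.0026,0.019,0],[0,0.0032,0.0026,0.019,0]]]'

```text
time: 7.35
eef_pos: [0.5464, 0.1317, 0.3389]
tool_rot: [0.423, 0.906, -0.0, -0.0]
contact_force: [0.6, 0.8, -0.0]
finger_gap: 0.254
finger_force: 15.0
```

```bash
python3 - <<'E'
from h import *
print(sense()['eef_pos'],sense()['contact_force']);go(.5465,.1317,.3275,40)
E
```

```text
[0.54639669 0.13171694 0.33891252] [ 0.59179488  0.78411508 -0.03513075]
shares [-0.0001  0.0001  0.0143] turn -0.0004 q6 -0.54 yaw 40.0
```

jog_arm --series '[[[0,0,0,0.004,0],[0,0,0,0.008,0],[0,0,0,0.011,0],[0,0,0,0.011,0]]]'

```text
time: 7.75
eef_pos: [0.5463, 0.1317, 0.3301]
tool_rot: [0.423, 0.906, -0.0, -0.0]
contact_force: [-0.3, 0.5, -0.8]
finger_gap: 0.253
finger_force: 15.0
```

jog_arm --series '[[[0,0,0,0.002,0],[0,0,0,0.004,0],[0,0,0,0.004,0]]]'

```text
time: 8.05
eef_pos: [0.5464, 0.1317, 0.3274]
tool_rot: [0.423, 0.906, 0.0, 0.0]
contact_force: [-0.4, 0.2, -0.6]
finger_gap: 0.255
finger_force: 15.0
```

jog_arm --series '[[[0,0,0,0.001,0],[0.5,0,0,0.001,0],[0.5,0,0,0.001,0],[0.5,0,0,0.001,0],[0.5,0,0,0.001,0],[0.5,0,0,-0.05,0],[0.5,0,0,-0.1,0],[0.5,0,0,-0.13,0]]]'

```text
time: 8.85
eef_pos: [0.5465, 0.1317, 0.4342]
tool_rot: [0.423, 0.906, 0.001, 0.001]
contact_force: [0.2, 1.3, 0.4]
finger_gap: 0.506
finger_force: 0.0
```

```bash
python3 - <<'E'
from h import *
np.set_printoptions(precision=4,suppress=True)
print(sense()['eef_pos'],sense()['finger_gap'])
n="side";p,d=read_camera(n);C=cloud(n,d,d>0)
near=np.hypot(C[:,0]-.5464,C[:,1]-.131)<.06
k=C[near&(C[:,2]>.128)&(C[:,2]<.142)];h=cv2.convexHull(k[:,:2].astype(np.float32))[:,0]
A=np.c_[k[:,:2]-k[:,:2].mean(0),np.ones(len(k))];print(len(k),np.linalg.lstsq(A,k[:,2],rcond=None)[0],cv2.minEnclosingCircle(h))
a=np.array([.5449,.1255])
print("post yaw"); go(.466+.0,.201,.40,46)
E
```

```text
[0.5465 0.1317 0.4342] 0.5056559685036282
746 [0.0097 0.0158 0.1346] ((0.5449550151824951, 0.13091926276683807), 0.043921709060668945)
post yaw
shares [ 0.1314 -0.0222  0.0459] turn -0.0702 q6 -0.54 yaw 40.0
```

jog_arm --series '[[[0.3,0.06,-0.01,0,-0.07],[0.3,0.1314,-0.0222,0,-0.07],[0.3,0.1314,-0.0222,0.04,-0.07],[0.3,0.1314,-0.0222,0.08,-0.07],[0.3,0.1314,-0.0222,0.1,-0.07],[0.3,0.1314,-0.0222,0.1,-0.07]]]'

```text
time: 9.5
eef_pos: [0.4647, 0.2008, 0.3492]
tool_rot: [0.375, 0.927, -0.001, -0.002]
contact_force: [-0.4, -0.3, 0.9]
finger_gap: 0.299
finger_force: 0.0
```

```bash
python3 - <<'E'
from h import *
print(sense()['eef_pos']);go(.466,.201,.262,46)
n="side";p,d=read_camera(n)
c=proj(n,[[.466,.201,.13]])[0].astype(int)
cv2.imwrite("pics/s3.png",cv2.resize(p[c[1]-70:c[1]+70,c[0]-70:c[0]+90,::-1],(640,560),interpolation=cv2.INTER_CUBIC))
E
```

```text
[0.46472611 0.20081941 0.34920321]
shares [-0.0012  0.0017  0.109 ] turn -0.0001 q6 -0.49 yaw 46.0
```

View pics/s3.png

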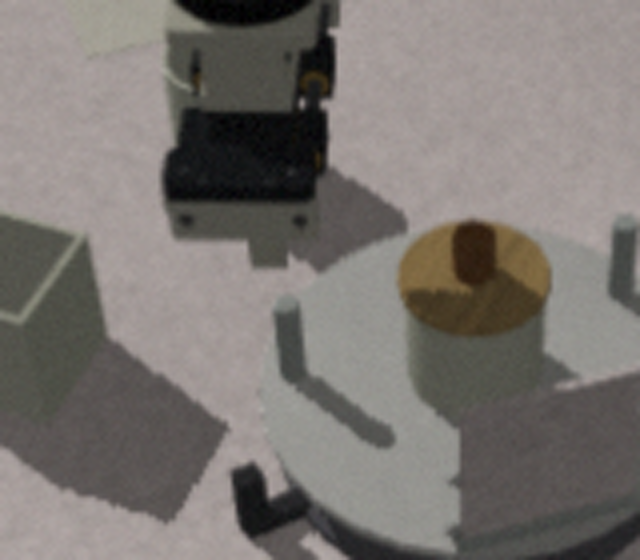

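The lid sits flat on the jar (crop (475,280)); the fingers are above post_b (post top at (288,305)). I lower the open fingers round it.

jog_arm --series '[[[0.3,-0.0005,0.0012,0.02,0],[0.3,-0.0005,0.0012,0.045,0],[0.3,-0.0005,0.0012,0.07,0],[0.3,-0.0005,0.0012,0.09,0],[0.3,-0.0005,0.0012,0.109,0],[0.3,-0.0005,0.0012,0.109,0]]]'

```text
time: 10.15
eef_pos: [0.4663, 0.2012, 0.2637]
tool_rot: [0.375, 0.927, -0.0, -0.0]
contact_force: [-0.3, -0.2, 0.0]
finger_gap: 0.295
finger_force: 0.0
```

jog_arm --series '[[[0.3,-0.0001,0.006,0,0.029],[0.3,-0.0005,0.012,0,0.058],[0.3,-0.0005,0.012,0,0.058]]]'

```text
time: 10.45
eef_pos: [0.4739, 0.2082, 0.2655]
tool_rot: [0.415, 0.91, 0.001, 0.001]
contact_force: [-0.1, -0.0, 0.1]
finger_gap: 0.3
finger_force: 0.0
```

```bash
cat >> h.py <<'E'
def st(ax=(.5447,.125)):
    s=sense();e=s["eef_pos"];v=e[:2]-ax;b=np.arctan2(v[1],v[0])
    f=s["contact_force"];t=np.array([np.sin(b),-np.cos(b)])
    print("t",s["time"],"tcp r %.4f bearing %.2f z %.4f yaw+90 %.2f"%(np.hypot(*v),np.degrees(b),e[2],yaw()+90),"F cw %.1f rad %.1f z %.1f"%(f[:2]@t,f[:2]@[np.cos(b),np.sin(b)],f[2]),"gap %.3f"%s["finger_gap"])
def posts():
    for n in("side",):
        p,d=read_camera(n);C=cloud(n,d,(d>0))
        v=C[:,:2]-(.5447,.125);r=np.hypot(*v.T)
        k=(C[:,2]>.135)&(C[:,2]<.17)&(r<.135)&(r>.09)
        w=v[k];print("card pts",len(w),"bearing",np.degrees(np.arctan2(*w.mean(0)[::-1]))%360,w.mean(0))
        k=(C[:,2]>.085)&(C[:,2]<.12)&(abs(r-.11)<.012);w=v[k];print("post bearings",np.histogram(np.degrees(np.arctan2(w[:,1],w[:,0])),bins=36,range=(-180,180))[0])
E
python3 -c "
from h import *
st();posts()"
```

```text
t 10.45 tcp r 0.1092 bearing 130.42 z 0.2655 yaw+90 130.96 F cw -0.1 rad 0.0 z 0.1 gap 0.300
card pts 525 bearing 240.68000240178242 [-0.0514809  -0.09166291]
post bearings [ 0  0  0  0 63 92 96 97 46  0  0  0  0  0  0  0  0 74  0  0  0  0  0  0
  0  0  0  0  0  0  0  0 30  0  0  0]
```

jog_arm --series '[[[0.3,-0.0001,0.006,0.001,0.029],[0.3,-0.0005,0.012,0.002,0.058],[0.3,-0.0012,0.018,0.002,0.087],[0.3,-0.0021,0.024,0.002,0.116]]]'

```text
time: 10.9
eef_pos: [0.4886, 0.2192, 0.2632]
tool_rot: [0.492, 0.87, -0.0, -0.0]
contact_force: [-2.6, 0.5, 1.2]
finger_gap: 0.298
finger_force: 1.1
```

```bash
python3 -c "
from h import *
st();posts()"
```

```text
t 10.9 tcp r 0.1096 bearing 120.77 z 0.2632 yaw+90 120.99 F cw -2.0 rad 1.7 z 1.2 gap 0.298
card pts 580 bearing 230.0053667287258 [-0.06333524 -0.07549436]
post bearings [  0   0   0  55 100  96 101  65   0   0   0   0   0   0   0   0  77   1
   0   0   0   0   0   0   0   0   0   0   5  23  19  27   0   0   0   0]
```

jog_arm --series '[[[0.3,-0.0001,0.006,0,0.029],[0.3,-0.0005,0.012,0,0.058],[0.3,-0.0012,0.018,0,0.087],[0.3,-0.0021,0.024,0,0.116]]]'

```text
time: 11.35
eef_pos: [0.5056, 0.2276, 0.263]
tool_rot: [0.566, 0.824, -0.001, -0.001]
contact_force: [-6.4, -0.6, 3.7]
finger_gap: 0.303
finger_force: 2.6
```

```bash
python3 -c "
from h import *
st();posts()"
```

```text
t 11.35 tcp r 0.1098 bearing 110.85 z 0.2630 yaw+90 111.06 F cw -6.2 rad 1.7 z 3.7 gap 0.303
card pts 596 bearing 218.26811545169522 [-0.0725972  -0.05726825]
post bearings [  0   0  60 105  92  98  76   0   0   0   0   0   0   0   0  78   2   0
   0   0   0   0   0   0   0   0   0  14  43  28  71   0   0   0   0   0]
```

jog_arm --series '[[[0.3,0,0.0024,0,0.0116],[0.3,0,0.0024,0,0.0116]]]'

```text
time: 11.6
eef_pos: [0.5079, 0.2283, 0.2629]
tool_rot: [0.573, 0.82, 0.0, 0.0]
contact_force: [-1.2, -0.6, 1.1]
finger_gap: 0.3
finger_force: 0.8
```

jog_arm --series '[[[0.3,0,0.0024,0,0.0116],[0.3,0,0.0024,0,0.0116]]]'

```text
time: 11.8
eef_pos: [0.5098, 0.2291, 0.2626]
tool_rot: [0.58, 0.814, 0.0, 0.0]
contact_force: [-2.2, -0.8, 1.0]
finger_gap: 0.302
finger_force: 1.0
```

jog_arm --series '[[[0.3,0,0.0024,0,0.0116],[0.3,0,0.0024,0,0.0116]]]'

```text
time: 12.0
eef_pos: [0.5117, 0.2297, 0.2625]
tool_rot: [0.588, 0.809, 0.0, 0.0]
contact_force: [-2.1, -0.7, 2.0]
finger_gap: 0.3
finger_force: 1.0
```

jog_arm --series '[[[0.3,0,0.0024,0,0.0116],[0.3,0,0.0024,0,0.0116]]]'

```text
time: 12.2
eef_pos: [0.5136, 0.2304, 0.2624]
tool_rot: [0.595, 0.804, 0.0, 0.0]
contact_force: [-1.6, 0.5, 0.9]
finger_gap: 0.302
finger_force: 0.9
```

```bash
python3 -c "
from h import *
st();posts()"
```

```text
t 12.2 tcp r 0.1099 bearing 106.47 z 0.2624 yaw+90 107.02 F cw -1.4 rad 0.9 z 0.9 gap 0.302
card pts 601 bearing 213.07100068597688 [-0.07685736 -0.05004727]
post bearings [  0   2  96 102  92 104  24   0   0   0   0   0   0   0  42  35   0   0
   0   0   0   0   0   0   0   0   0  65  24  39  57   0   0   0   0   0]
```

jog_arm --series '[[[0.3,-0.0001,0.006,0,0.0291],[0.3,-0.0005,0.012,0,0.0582],[0.3,-0.0012,0.0179,0,0.0873],[0.3,-0.0021,0.0239,0,0.1164],[0.3,-0.0033,0.0298,0,0.1454],[0.3,-0.0047,0.0356,0,0.1745],[0.3,-0.0064,0.0413,0,0.2036],[0.3,-0.0083,0.047,0,0.2327]]]'

```text
time: 13.05
eef_pos: [0.5511, 0.2354, 0.2624]
tool_rot: [0.726, 0.688, 0.0, -0.001]
contact_force: [-3.7, 3.3, 1.5]
finger_gap: 0.3
finger_force: 2.3
```

```bash
python3 -c "
from h import *
st();posts()"
```

```text
t 13.05 tcp r 0.1106 bearing 86.67 z 0.2624 yaw+90 86.97 F cw -3.9 rad 3.1 z 1.5 gap 0.300
card pts 603 bearing 187.5771524268486 [-0.07981779 -0.01061757]
post bearings [84 82 88 93 32  0  0  0  0  0  0  0 39 42  0  0  0  0  0  0  0  0  0  0
  0 70 41 68 61  0  0  0  0  0  0  3]
```

jog_arm --series '[[[0.3,-0.0001,0.006,-0.001,0.0291],[0.3,-0.0005,0.012,-0.001,0.0582],[0.3,-0.0012,0.0179,-0.001,0.0873],[0.3,-0.0021,0.0239,-0.001,0.1164],[0.3,-0.0033,0.0298,-0.001,0.1454],[0.3,-0.0047,0.0356,-0.001,0.1745],[0.3,-0.0047,0.0356,-0.001,0.1745]]]'

```text
time: 13.8
eef_pos: [0.5798, 0.2298, 0.2631]
tool_rot: [0.809, 0.588, 0.0, 0.0]
contact_force: [-1.0, -0.4, -0.1]
finger_gap: 0.302
finger_force: 0.0
```

```bash
python3 -c "
from h import *
st();posts()"
```

```text
t 13.8 tcp r 0.1105 bearing 71.49 z 0.2631 yaw+90 72.07 F cw -0.8 rad -0.7 z -0.1 gap 0.302
card pts 502 bearing 172.57402064581782 [-0.07993677  0.01041883]
post bearings [66 73 60  2  0  0  0  0  0  0  0 81  1  0  0  0  0  0  0  0  0  0  0 30
 65 61 87  0  0  0  0  0  0  0 35 66]
```

jog_arm --series '[[[0.3,-0.0001,0.006,0,0.0291],[0.3,-0.0005,0.012,0,0.0582],[0.3,-0.0012,0.0179,0,0.0873],[0.3,-0.0012,0.0179,0,0.0873]]]'

```text
time: 14.25
eef_pos: [0.593, 0.2244, 0.2634]
tool_rot: [0.845, 0.534, 0.0, 0.0]
contact_force: [0.3, -0.0, 0.2]
finger_gap: 0.304
finger_force: 0.0
```

jog_arm --series '[[[0.3,-0.0001,0.0048,0,0.0233],[0.3,-0.0001,0.0048,0,0.0233]]]'

```text
time: 14.45
eef_pos: [0.5964, 0.2226, 0.2634]
tool_rot: [0.854, 0.52, 0.0, 0.0]
contact_force: [0.3, -0.4, 0.1]
finger_gap: 0.299
finger_force: 0.0
```

jog_arm --series '[[[0.3,0,0.0024,0,0.0116],[0.3,0,0.0024,0,0.0116]]]'

```text
time: 14.65
eef_pos: [0.598, 0.2217, 0.2634]
tool_rot: [0.859, 0.512, 0.0, 0.0]
contact_force: [-1.1, -0.1, 0.0]
finger_gap: 0.3
finger_force: 0.0
```

jog_arm --series '[[[0.3,0,0.0024,0,0.0116],[0.3,0,0.0024,0,0.0116]]]'

```text
time: 14.85
eef_pos: [0.5998, 0.2208, 0.2633]
tool_rot: [0.864, 0.504, 0.0, 0.0]
contact_force: [0.2, 0.1, 0.3]
finger_gap: 0.297
finger_force: 0.0
```

```bash
python3 -c "
from h import *
st();posts()"
```

```text
t 14.85 tcp r 0.1105 bearing 60.11 z 0.2633 yaw+90 60.55 F cw 0.1 rad 0.2 z 0.3 gap 0.297
card pts 399 bearing 163.2215604480588 [-0.07827768  0.02360129]
post bearings [54 40  0  0  0  0  0  0  0  0 82  0  0  0  0  0  0  0  0  0  0  0 43 42
 76 64  0  0  0  0  0  0  0 28 50 51]
```

```bash
cat >> h.py <<'E'
def pa(n="side"):
    p,d=read_camera(n);C=cloud(n,d,(d>0));v=C[:,:2]-(.5447,.125);r=np.hypot(*v.T);a=np.degrees(np.arctan2(v[:,1],v[:,0]))
    k=(C[:,2]>.08)&(C[:,2]<.12)&(abs(r-.11)<.015)&(a<10)&(a>-105)
    w=v[k].mean(0);b=np.degrees(np.arctan2(w[1],w[0]));print("post_a",k.sum(),"%.2f"%b,"spread %.1f"%a[k].std(),"-> post_b %.2f"%(b+139.5));return p
E
python3 -c "
from h import *
st();pa();p=pa();cv2.imwrite('pics/s4.png',cv2.resize(p[120:270,220:420,::-1],(800,600),interpolation=cv2.INTER_CUBIC))"
```

```text
t 14.9 tcp r 0.1105 bearing 60.14 z 0.2633 yaw+90 60.57 F cw 0.4 rad 0.7 z 0.3 gap 0.301
post_a 95 -76.72 spread 1.8 -> post_b 62.78
post_a 93 -76.77 spread 1.8 -> post_b 62.73
```

View pics/s4.png

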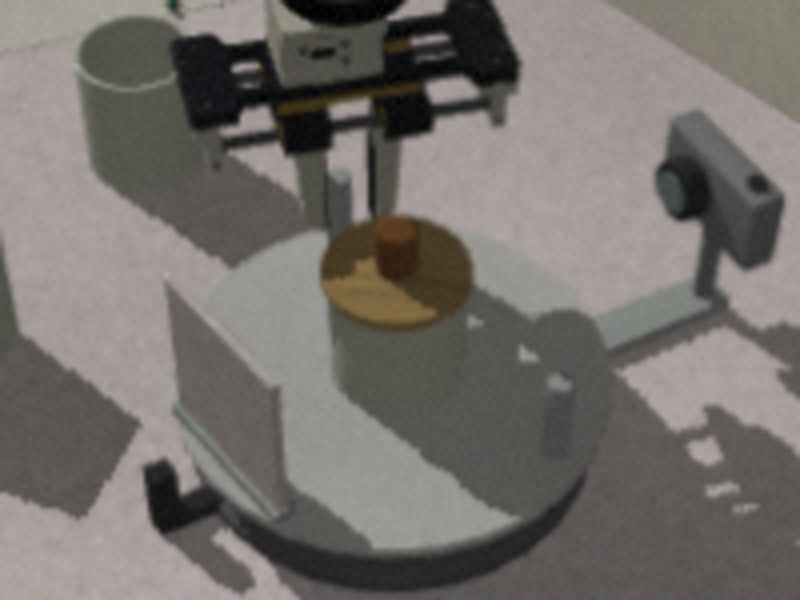

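The post stands between the fingers against the trailing one (crop (340,195)); the card is nearing the pointer (160,480) and the lid is still on. I continue in small steps.

jog_arm --series '[[[0.3,0,0.0024,0,0.0116],[0.3,-0.0001,0.0048,0,0.0233],[0.3,-0.0001,0.0048,0,0.0233]]]'

```text
time: 15.3
eef_pos: [0.6025, 0.2193, 0.2632]
tool_rot: [0.873, 0.488, -0.001, -0.001]
contact_force: [-5.6, 3.2, 3.3]
finger_gap: 0.301
finger_force: 3.5
```

```bash
python3 -c "
from h import *
st();pa()"
```

```text
t 15.3 tcp r 0.1106 bearing 58.49 z 0.2632 yaw+90 58.48 F cw -6.5 rad -0.3 z 3.3 gap 0.301
post_a 95 -77.60 spread 2.0 -> post_b 61.90
```

jog_arm --series '[[[0.3,0,0.0024,0,0.0116],[0.3,0,0.0024,0,0.0116]]]'

```text
time: 15.55
eef_pos: [0.6041, 0.2183, 0.2632]
tool_rot: [0.877, 0.481, -0.001, -0.001]
contact_force: [-3.5, 2.0, 2.1]
finger_gap: 0.298
finger_force: 2.2
```

```bash
python3 -c "
from h import *
st();pa()"
```

```text
t 15.55 tcp r 0.1106 bearing 57.52 z 0.2632 yaw+90 57.51 F cw -4.0 rad -0.2 z 2.1 gap 0.298
post_a 91 -78.69 spread 1.9 -> post_b 60.81
```

jog_arm --series '[[[0.3,0,0.0024,0,0.0116],[0.3,0,0.0024,0,0.0116]]]'

```text
time: 15.8
eef_pos: [0.6061, 0.2171, 0.2632]
tool_rot: [0.881, 0.473, -0.0, -0.0]
contact_force: [-2.3, 1.5, 1.7]
finger_gap: 0.299
finger_force: 1.6
```

```bash
python3 -c "
from h import *
st();pa()"
```

```text
t 15.8 tcp r 0.1106 bearing 56.33 z 0.2632 yaw+90 56.51 F cw -2.8 rad -0.0 z 1.7 gap 0.299
post_a 96 -80.00 spread 2.0 -> post_b 59.50
```

jog_arm --series '[[[0.3,0,-0.0036,0,-0.0175],[0.3,-0.0002,-0.0072,0,-0.035],[0.3,-0.0002,-0.0072,0,-0.035]]]'

```text
time: 16.15
eef_pos: [0.6011, 0.2201, 0.2633]
tool_rot: [0.867, 0.498, 0.0, 0.0]
contact_force: [-0.1, -0.4, -0.2]
finger_gap: 0.3
finger_force: 0.0
```

```bash
python3 -c "
from h import *
st();pa();pa()"
```

```text
t 16.15 tcp r 0.1106 bearing 59.31 z 0.2633 yaw+90 59.68 F cw 0.1 rad -0.4 z -0.2 gap 0.300
post_a 93 -80.10 spread 2.0 -> post_b 59.40
post_a 96 -80.09 spread 2.0 -> post_b 59.41
```

jog_arm --series '[[[0.3,0,-0.0036,0,-0.0175],[0.3,-0.0003,-0.0084,0,-0.0407],[0.3,-0.0003,-0.0084,0,-0.0407]]]'

```text
time: 16.55
eef_pos: [0.5951, 0.2233, 0.2633]
tool_rot: [0.852, 0.524, -0.0, -0.0]
contact_force: [-0.7, 0.7, 0.8]
finger_gap: 0.303
finger_force: 0.0
```

```bash
python3 -c "
from h import *
st();pa()"
```

```text
t 16.55 tcp r 0.1105 bearing 62.86 z 0.2633 yaw+90 63.18 F cw -0.9 rad 0.3 z 0.8 gap 0.303
post_a 93 -78.88 spread 2.0 -> post_b 60.62
```

jog_arm --series '[[[0.3,0,-0.0018,0,-0.0087],[0.3,0,-0.0018,0,-0.0087],[0.3,0,-0.0018,0,-0.0087]]]'

```text
time: 16.9
eef_pos: [0.5941, 0.2238, 0.2633]
tool_rot: [0.849, 0.529, 0.0, 0.0]
contact_force: [-0.4, 0.8, 0.6]
finger_gap: 0.302
finger_force: 0.0
```

```bash
python3 -c "
from h import *
st();pa()"
```

```text
t 16.9 tcp r 0.1105 bearing 63.42 z 0.2633 yaw+90 63.82 F cw -0.7 rad 0.5 z 0.6 gap 0.302
post_a 92 -78.72 spread 2.0 -> post_b 60.78
```

jog_arm --series '[[[0.3,0,-0.0018,0,-0.0087],[0.3,0,-0.0018,0,-0.0087],[0.3,0,-0.0018,0,-0.0087]]]'

```text
time: 17.25
eef_pos: [0.5928, 0.2245, 0.2633]
tool_rot: [0.845, 0.534, -0.0, -0.0]
contact_force: [-0.4, 0.3, 0.3]
finger_gap: 0.3
finger_force: 0.0
```

```bash
python3 -c "
from h import *
st();pa()"
```

```text
t 17.25 tcp r 0.1105 bearing 64.20 z 0.2633 yaw+90 64.58 F cw -0.5 rad 0.1 z 0.3 gap 0.300
post_a 96 -78.04 spread 2.1 -> post_b 61.46
```

jog_arm --series '[[[0.3,0,-0.0018,0,-0.0087],[0.3,0,-0.0018,0,-0.0087],[0.3,0,-0.0018,0,-0.0087]]]'

```text
time: 17.6
eef_pos: [0.5915, 0.2251, 0.2633]
tool_rot: [0.842, 0.54, -0.0, -0.0]
contact_force: [-0.2, 0.5, 0.8]
finger_gap: 0.298
finger_force: 0.0
```

```bash
python3 -c "
from h import *
st();pa();pa()"
```

```text
t 17.6 tcp r 0.1105 bearing 64.96 z 0.2633 yaw+90 65.33 F cw -0.4 rad 0.3 z 0.8 gap 0.298
post_a 92 -77.40 spread 2.0 -> post_b 62.10
post_a 94 -77.21 spread 2.0 -> post_b 62.29
```

jog_arm --series '[[[0.3,0,-0.0018,0,-0.0087],[0.3,0,-0.0018,0,-0.0087],[0.3,0,-0.0018,0,-0.0087]]]'

```text
time: 18.0
eef_pos: [0.5903, 0.2256, 0.2633]
tool_rot: [0.838, 0.545, 0.0, 0.0]
contact_force: [1.6, -1.6, -0.6]
finger_gap: 0.303
finger_force: 1.3
```

```bash
python3 -c "
from h import *
st();pa();pa()"
```

```text
t 18.0 tcp r 0.1104 bearing 65.61 z 0.2633 yaw+90 66.07 F cw 2.1 rad -0.8 z -0.6 gap 0.303
post_a 95 -76.92 spread 2.0 -> post_b 62.58
post_a 94 -76.95 spread 2.1 -> post_b 62.55
```

jog_arm --series '[[[0.3,0,-0.0018,0,-0.0087],[0.3,0,-0.0018,0,-0.0087],[0.3,0,-0.0018,0,-0.0087]]]'

```text
time: 18.4
eef_pos: [0.5893, 0.2259, 0.2633]
tool_rot: [0.835, 0.551, 0.0, 0.001]
contact_force: [5.4, -3.9, -2.4]
finger_gap: 0.301
finger_force: 3.5
```

```bash
python3 -c "
from h import *
st();pa();pa()"
```

```text
t 18.4 tcp r 0.1103 bearing 66.17 z 0.2633 yaw+90 66.84 F cw 6.5 rad -1.4 z -2.4 gap 0.301
post_a 89 -76.63 spread 2.0 -> post_b 62.87
post_a 92 -76.83 spread 1.9 -> post_b 62.67
```

jog_arm --series '[[[0.3,0,0.0044,0,0.0215],[0.3,-0.0003,0.0087,0,0.042],[0.3,-0.0003,0.0087,0,0.042],[0.3,-0.0003,0.0087,0,0.042]]]'

```text
time: 18.9
eef_pos: [0.5951, 0.2233, 0.2632]
tool_rot: [0.852, 0.524, -0.0, -0.0]
contact_force: [0.9, -0.3, 0.3]
finger_gap: 0.299
finger_force: 0.0
```

```bash
python3 -c "
from h import *
st();pa();pa()"
```

```text
t 18.9 tcp r 0.1105 bearing 62.85 z 0.2632 yaw+90 63.22 F cw 1.0 rad 0.1 z 0.3 gap 0.299
post_a 92 -77.02 spread 1.9 -> post_b 62.48
post_a 92 -76.85 spread 2.0 -> post_b 62.65
```

jog_arm --series '[[[0.3,0,0,-0.02,0],[0.3,0,0,-0.06,0],[0.3,0,0,-0.1,0],[0.3,0,0,-0.15,0],[0.3,0.1,0,-0.2,0],[0.3,0.15,0,-0.2,0],[0.3,0.15,0,-0.2,0]]]'

```text
time: 19.7
eef_pos: [0.6495, 0.3329, 0.4265]
tool_rot: [0.851, 0.525, 0.002, 0.0]
contact_force: [-0.2, -0.5, -0.1]
finger_gap: 0.3
finger_force: 0.0
```

```bash
python3 - <<'E'
from h import *
np.set_printoptions(precision=4,suppress=True)
st();pa()
from scipy.optimize import least_squares
n="side";p,d=read_camera(n);C=cloud(n,d,d>0)
near=np.hypot(C[:,0]-.5464,C[:,1]-.131)<.06
k=C[near&(C[:,2]>.128)&(C[:,2]<.142)];A=np.c_[k[:,:2]-k[:,:2].mean(0),np.ones(len(k))];print(len(k),np.linalg.lstsq(A,k[:,2],rcond=None)[0],cv2.minEnclosingCircle(k[:,:2].astype(np.float32)))
for m in("square_lid","canister","mug"):
    print(m,[at_z(n,q["position"],0) for q in mark_of(n,m)[:1]])
cv2.imwrite('pics/s5.png',cv2.resize(p[120:270,180:380,::-1],(800,600),interpolation=cv2.INTER_CUBIC))
E
```

```text
t 19.7 tcp r 0.2328 bearing 63.25 z 0.4265 yaw+90 63.28 F cw -0.0 rad -0.5 z -0.1 gap 0.300
post_a 94 -77.06 spread 2.0 -> post_b 62.44
751 [0.0073 0.0097 0.1345] ((0.5506051182746887, 0.12702873349189758), 0.04456916078925133)
square_lid [array([ 0.6079, -0.2338,  0.    ])]
canister [array([0.3761, 0.3649, 0.    ])]
mug [array([0.5951, 0.4177, 0.    ])]
```

View pics/s5.png

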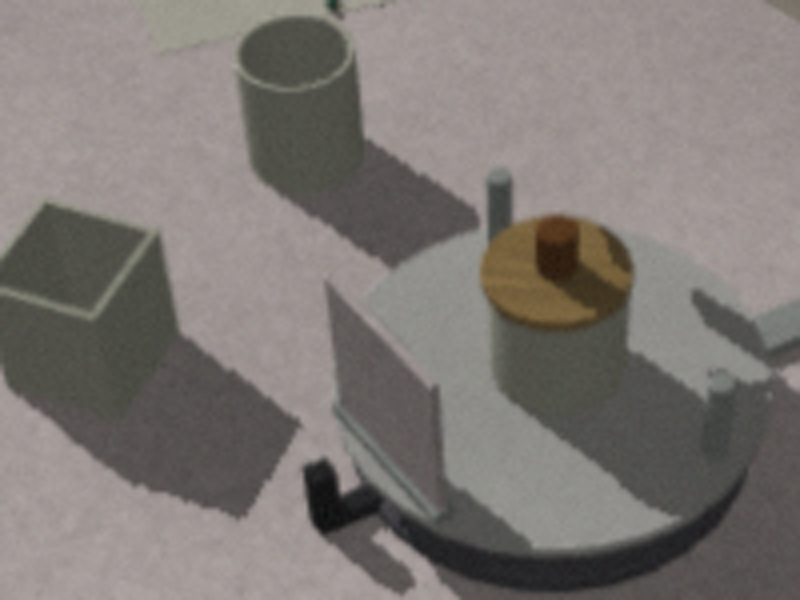

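The lid is on the upright jar (crop (555,270)), the card is at the pointer (320,490), the canister and mug are unmoved, and the arm is clear. Pushing the post met about 6.5 N of resistance in both directions, so the plate is in the notch. Handing in.

```bash
python3 -c "
from plant import *
print(hand_in())"
```

```text
the job is handed in; nothing more can be done
None
```

Job handed in: the wooden round lid is on the jar and let go, and the table rests about 8° from the pointer in a stop that resisted about 6.5 N both ways (I overshot by about 3° and nudged it back anticlockwise); the hand-in returned no verdict.

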